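# Push a gear selector through its H gate into third

### The arm

A 7-joint arm with a two-finger parallel gripper is mounted at the origin on a cart in front of the work surface, level with it; the furniture and walls round the work are solid. World frame = base frame: x ahead of the robot, y to its left, z up, the work surface at z = 0. Lengths are in m, angles in rad, forces in N, time in s.
With the tool pointing down it reaches from about 0.4 to 0.875 m from the base axis. Payload 6.5 kg.
Tool frame: the origin (TCP) lies on the centre line of the jaws, within the pads' length; the fingertips stand bot.finger_overhang ahead of it and the grasp point (between the pads) lies 2 mm behind it (bot.finger_overhang is the distance from the TCP to the fingertips, in m); z points along the fingers, y is the direction in which the jaws open and shut (so a half turn about z gives the same grasp; the last joint's range is limited). The gripper opens to 88 mm and grips with 3 to 60 N. Pads are 18 mm wide; open, the fingers measure 123 mm over their backs; the gripper's body (75 mm by 187 mm) begins 45 mm behind the grasp point.
Start: joints at [1.102, 0.536, -0.004, 1.538, 0.003, 1.067, -0.071], TCP at [0.255, -0.598, 0.256] pointing down, gripper open.
Joint ranges: [-2.7, 2.7], [-0.37, 2.16], [-1.27, 1.26], [0.24, 2.4], [-1.31, 4.45], [0.19, 1.91], [-2.76, 2.76]. Speed limits (rad/s): [2.39, 2.39, 3.14, 3.14, 3.14, 3.14, 3.14].

### API

Orientations are given as a rotation vector (axis times angle).
In Python, from bench import bot gives the robot as it stands. The module is installed in compiled form; this text tells all that it offers.
- The arm moves only by the tool play_rows, never from a script. Its argument "targets" is a list of rows, each a list of 7 numbers: the turn, a rotation vector about the tool's x, y, z scaled (see below), then the shift along the tool's x, y, z scaled (see below), then the opening, from -1 (shut) to 1 (fully open), so that 0 is half open. In form: [[ax, ay, az, tx, ty, tz, grip], ...]. A call has 1 to 12 rows; each row is the pose to reach, as a shift and turn from the pose commanded when the call began, along the tool's axes at that moment; what a row does not reach only later rows make up. The controller multiplies each number of a shift by 0.2 m and each number of a turn by 90 degrees. A row lasts 1/10 s, in which the tool goes at most 50 mm and 8.59 degrees, less where a joint would pass 70% of its speed; a pose out of reach is approached as far as the arm can. A call with a number of a shift or a turn outside -1 to 1 is refused whole. A call with a gripper value outside its range is refused whole. The fingers move at their own pace and stop on an object; "grip_force" is the grip in N (left out, the last holds). Time passes only in rows, so rows that repeat a pose let the fingers close. It gives the time, the measured TCP pose, the force and the opening at its end, in the units of the state.
- bot.read_state(): the state, without advancing time (a new reading comes with each control period).
- bot.grab_frame(name): name is "scene" or "top"; returns the picture (420x560x3 uint8, blue, green, red); there is no depth.
- bot.calibration(name): a dict with "camera_matrix" (3x3 intrinsics, pixels), "k1" (the pictures are not rectified: a ray, as slopes to the right and down, at radius r is drawn at 1 + k1 r^2 times it, then the intrinsics apply), "R" (3x3) and "t" (3): a world point X has camera coordinates R X + t. Camera axes: x right, y down, z forward; pixel columns grow to the right and rows downward; lengths in m; the calibration is good to about 2 mm. A picture is of the moment at which its call begins. calibration takes no time and is no camera call.
- bot.finish_job(): hands the job in, once; it reports no verdict.
The state is a dict: "time_s": time; "q": joint angles; "qvel": joint speeds; "joint_torque": joint torques, N m; "tool_pos": TCP position; "orientation": TCP orientation; "contact_force": force on the tool from outside, world axes, zero at the start; "ft_torque": the same for the moment, N m; "finger_gap": finger opening in m.
Only numpy, scipy, OpenCV 4.12 (cv2) and the standard library are available. Lean on these libraries where they do the work, as an engineer would, in place of code of your own. Each camera call takes 0.05 s, during which the arm holds its last target.

### The job

Put the gear selector on the bench into third: with the fingertips, push its black knob from where it stands on the left side into neutral, over to the right through the gate's neutral lane, and then forward, away from you, until the stick is fully home in the far right slot, the one marked with three red dots. Only push the knob from outside and never take it or the stick between the fingers; do not let it go into the near right slot, and leave the tin, wood block, bolt and nut beside it where they are. Finish clear of the stick.

Things in the scene. Friction and masses are not known exactly. Their poses are not given: they have to be found in the camera images.
- selector: Gear selector, fixed to the bench: dark blue-grey cast housing, foot 132 (x) x 116 (y) x 12 mm, walls 114 x 100 mm, a bright steel gate plate as its top at 95 mm height. Its place and its yaw (up to 0.22 rad either way) differ each time. Origin at the centre of the underside; x axis = forward (roughly away from the robot), y = left, z up.
- gate (a point): Centre of the gate's top face, selector's axes. H gate: left and right lanes run along x, 17 mm either side of the middle, joined by the neutral lane across at x = 0. Slots by red dots: 1 far left, 2 near left, 3 far right, 4 near right. Between the lanes stand two rounded tongues; in the neutral lane the stick has 3 mm play either way (0.04 rad of shift_fore, 6 mm at the knob).
- knob (a point): Centre of the stick's black round knob: upright cylinder, 32 mm in diameter, from 18 mm below to 19 mm above this point, edges rounded; 0.165 to 0.18 m above the bench. The stick below is a 12 mm steel rod. This point's axes tilt with the stick; with the stick upright they are the selector's axes.
- pivot (a point): Pivot of the stick inside the housing, 20 mm above the selector's origin, selector's axes. The knob's centre is 160 mm from it: in the selector's axes at x = 160 cos(a) sin(f), y = -160 sin(a), z = 160 cos(a) cos(f) mm from here, with f = shift_fore and a = shift_across.
- shift_fore (a joint): Forward tilt of the stick in rad: 0 in the neutral lane, +0.30 at the far end of a slot (first or third), -0.30 at the near end (second or fourth). At the start it stands anywhere between -0.27 and +0.27, in the left lane. It stays where it is left: friction of about 2.5 N at the knob, no spring.
- shift_across (a joint): Sideways tilt of the stick in rad: -0.235 fully left (left lane, the start), +0.235 fully right (right lane). It stays where it is left: friction of about 2.5 N at the knob, no spring. The stick can cross only while shift_fore is near 0.
- grease_tin: Round tin 70 mm in diameter, 42 mm high, loose beside the selector; origin at the centre of its underside. Not to be disturbed.
- wood_block: Loose oak block 44 x 85 x 38 mm; origin at the centre of its underside. Not to be disturbed.
- bolt: Loose steel bolt standing on its head, 22 mm wide, 48 mm high; origin at the centre of its underside. Not to be disturbed.
- nut: Loose steel hexagon nut 24 x 27 x 13 mm; origin at the centre of its underside. Not to be disturbed.

How it is judged:
By the outcome, as a careful person would: the job done as asked, in the order asked, and still so for the second after the job is handed in, with the robot touching nothing.
It also fails if it takes over 48 s, if anything falls off the work surface, if the arm or the gripper's body presses on something with over 40 N, if the wrist force passes 120 N, or if a joint passes its speed limit or range.

## Working session

There is one attempt and no reset: what is moved stays moved. The work goes in short steps, Python scripts to look and compute and a tool call to move; the robot and the scene stay as the last step left them, time stands still between calls to the robot, and variables do not carry over. Pictures are saved under pics/ and viewed, and the job is handed in when it is done.

Besides the shell and the picture viewer there is one more tool, called after "Emit:" as name([rows], argument=value, ...), one row to a line, values as JSON. play_rows: Moves the arm, as the interface text tells. Its arguments: {"type":"object","properties":{"targets":{"type":"array","items":{"type":"array","items":{"type":"number","minimum":-1,"maximum":1}}},"grip_force":{"type":"number"}},"required":["targets"]}

```bash
mkdir -p pics; python3 - <<'E'
from bench import bot
import cv2,numpy as np
np.set_printoptions(precision=4,suppress=True)
for n in("scene","top"):
    cv2.imwrite(f"pics/{n}0.png",bot.grab_frame(n))
    c=bot.calibration(n);print(n,c, -np.array(c["R"]).T@np.array(c["t"]))
s=bot.read_state();print(s);print(bot.finger_overhang)
E
```

```text
scene {'camera_matrix': array([[496.7957,   0.    , 285.1992],
       [  0.    , 496.7957, 210.6615],
       [  0.    ,   0.    ,   1.    ]]), 'k1': -0.0250890675932516, 'R': array([[-0.8379, -0.5456, -0.0157],
       [-0.286 ,  0.4633, -0.8388],
       [ 0.4649, -0.6984, -0.5442]]), 't': array([0.5681, 0.3014, 0.6293])} [0.2697 0.6098 0.6042]
top {'camera_matrix': array([[435.0049,   0.    , 282.4855],
       [  0.    , 435.0049, 202.415 ],
       [  0.    ,   0.    ,   1.    ]]), 'k1': -0.041746865419010404, 'R': array([[-0.0001, -0.9995, -0.0308],
       [-0.9915,  0.0042, -0.1301],
       [ 0.1302,  0.0305, -0.991 ]]), 't': array([0.0364, 0.6748, 0.8829])} [0.5541 0.0066 0.9639]
{'time_s': 0.1, 'q': array([ 1.1018,  0.5371, -0.0044,  1.5387,  0.0026,  1.0673, -0.0712]), 'qvel': array([ 0.0005, -0.0009, -0.001 , -0.0023,  0.0001,  0.0007,  0.0009]), 'joint_torque': array([  0.0023, -57.2075,   0.9937, -25.2233,  -0.0562,   0.0134,
         0.0001]), 'tool_pos': array([ 0.2546, -0.5975,  0.2549]), 'orientation': array([-3.0766, -0.6282,  0.0007]), 'contact_force': array([0.317 , 0.4522, 0.2959]), 'ft_torque': array([ 0.0033, -0.0325, -0.007 ]), 'finger_gap': 0.08802584662535225}
0.017
```

View pics/scene0.png

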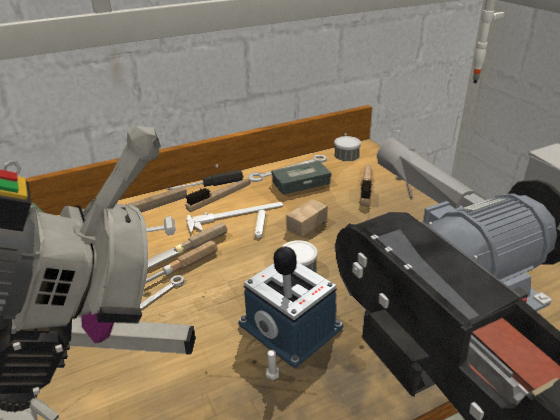

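View pics/top0.png

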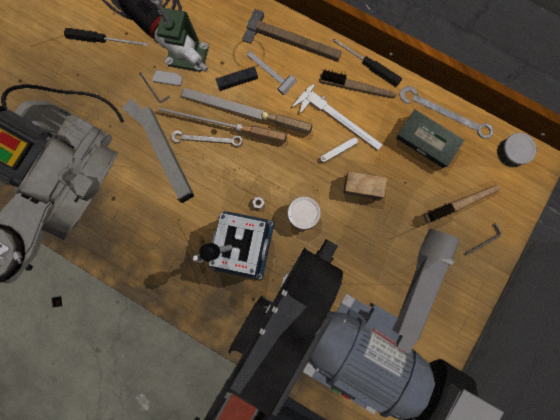

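```bash
cat > h.py <<'E'
import numpy as np,cv2
from bench import bot
np.set_printoptions(precision=4,suppress=True)
def ray(n,uv):
    c=bot.calibration(n);K=c["camera_matrix"];R=np.array(c["R"]);t=np.array(c["t"])
    p=cv2.undistortPoints(np.array([[uv]],float),K,np.array([c["k1"],0,0,0]))[0,0]
    # drawn = ideal*(1+k1 r^2): opencv convention
    return -R.T@t, R.T@np.array([p[0],p[1],1.])
def onz(n,uv,z):
    o,d=ray(n,uv);return o+d*(z-o[2])/d[2]
def tri(a,b):
    o1,d1=ray("scene",a);o2,d2=ray("top",b)
    d1/=np.linalg.norm(d1);d2/=np.linalg.norm(d2)
    A=np.stack([d1,-d2],1);s=np.linalg.lstsq(A,o2-o1,rcond=None)[0]
    p,q=o1+s[0]*d1,o2+s[1]*d2
    return (p+q)/2,np.linalg.norm(p-q)
def proj(n,X):
    c=bot.calibration(n);R=np.array(c["R"]);t=np.array(c["t"])
    return cv2.projectPoints(np.array(X,float).reshape(-1,1,3),cv2.Rodrigues(R)[0],t,c["camera_matrix"],np.array([c["k1"],0,0,0.]))[0][:,0]
E
python3 - <<'E'
import cv2
a=cv2.imread("pics/top0.png")[190:300,180:330];cv2.imwrite("pics/topz.png",cv2.resize(a,None,fx=5,fy=5,interpolation=cv2.INTER_CUBIC))
a=cv2.imread("pics/scene0.png")[235:385,230:350];cv2.imwrite("pics/scz.png",cv2.resize(a,None,fx=4,fy=4,interpolation=cv2.INTER_CUBIC))
E
```

```text
(no output)
```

View pics/topz.png

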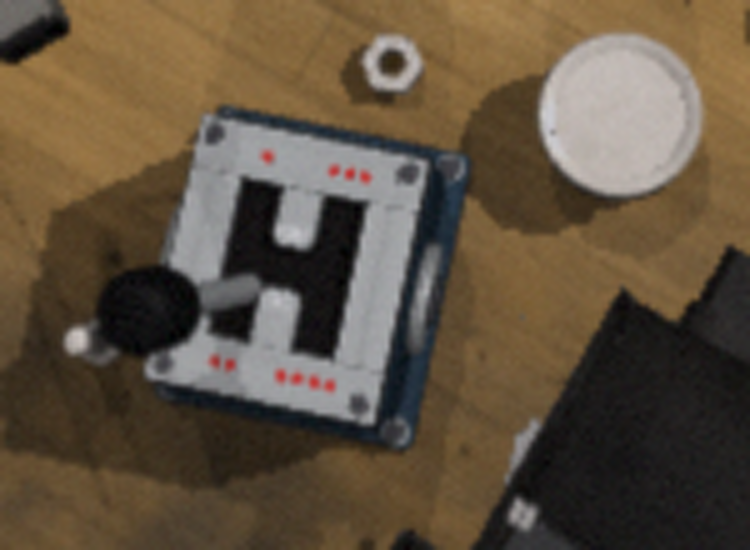

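View pics/scz.png

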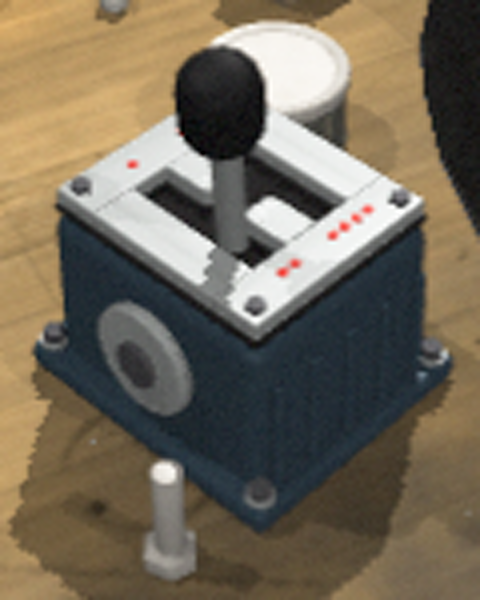

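```bash
python3 - <<'E'
from h import *
T=lambda u,v:(180+u/5-.4,190+v/5-.4)
S=lambda u,v:(230+u/4-.375,235+v/4-.375)
top=[T(213,132),T(407,172),T(163,362),T(358,403)]
P=np.array([onz("top",p,.097) for p in top]);print(P,P.mean(0))
f=(P[0]+P[1]-P[2]-P[3]);l=(P[0]+P[2]-P[1]-P[3]);print("yaw",np.arctan2(f[1],f[0]),np.arctan2(-l[0],l[1]),np.linalg.norm(f)/2,np.linalg.norm(l)/2)
sc=[S(81,186),S(400,197),None,S(256,304)]
for a,b in zip(sc,top):
    if a:print(tri(a,b), onz("scene",a,.097))
# H gate corners/ends
H=[T(245,180),T(365,203),T(210,333),T(333,357)]
Q=np.array([onz("top",p,.095) for p in H]);print("H",Q,Q.mean(0))
# knob
print("knob",tri(S(222,103),T(150,310)))
for n in("top","scene"):
    g=bot.grab_frame(n) if 0 else cv2.imread(f"pics/{n}0.png")
    m=(g.max(2)<38).astype(np.uint8)
    if n=="top": m[:,:190]=0;m[:,222:]=0;m[:235]=0;m[270:]=0
    else: m[:245]=0;m[276:]=0;m[:,:268]=0;m[:,302:]=0
    k,lab,st,ce=cv2.connectedComponentsWithStats(m)
    for i in range(1,k):
        if st[i,4]>40: print(n,st[i],ce[i])
for n,u,z in (("top",T(620,115),.042),("top",T(392,63),.013),("top",T(78,340),.048)):print(onz(n,u,z))
E
```

```text
[[0.6409 0.1547 0.097 ]
 [0.6246 0.0763 0.097 ]
 [0.5491 0.1732 0.097 ]
 [0.5331 0.0952 0.097 ]] [0.5869 0.1249 0.097 ]
yaw -0.20084442353020598 -0.2037342966784867 0.09358166228599271 0.07982831473033802
(array([0.6408, 0.1547, 0.0967]), np.float64(0.0004172881941043639)) [0.6403 0.1549 0.097 ]
(array([0.5918, 0.0649, 0.057 ]), np.float64(0.07743035655012091)) [0.5332 0.0953 0.097 ]
(array([0.5548, 0.1144, 0.0441]), np.float64(0.05360593241480472)) [0.5491 0.173  0.097 ]
H [[0.6217 0.1418 0.095 ]
 [0.6124 0.0933 0.095 ]
 [0.5606 0.1549 0.095 ]
 [0.5511 0.1055 0.095 ]] [0.5864 0.1239 0.095 ]
knob (array([0.5683, 0.1635, 0.1742]), np.float64(0.00011286933364761391))
top [199 243  21  19 288] [208.8542 251.5938]
scene [274 249  22  27 375] [284.8907 263.6533]
[ 0.6532 -0.01    0.042 ]
[0.6797 0.09   0.013 ]
[0.5579 0.2189 0.048 ]
```

```bash
python3 - <<'E'
import cv2
a=cv2.imread("pics/top0.png")[80:280,100:340];a=cv2.imread("pics/top0.png")[220:420,200:460];cv2.imwrite("pics/topz2.png",cv2.resize(a,None,fx=3,fy=3,interpolation=cv2.INTER_CUBIC))
a=cv2.imread("pics/scene0.png")[130:420,320:560];cv2.imwrite("pics/scz2.png",cv2.resize(a,None,fx=2,fy=2,interpolation=cv2.INTER_CUBIC))
a=cv2.imread("pics/top0.png")[90:270,0:220];cv2.imwrite("pics/topz3.png",cv2.resize(a,None,fx=3,fy=3,interpolation=cv2.INTER_CUBIC))
E
```

```text
(no output)
```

View pics/topz2.png

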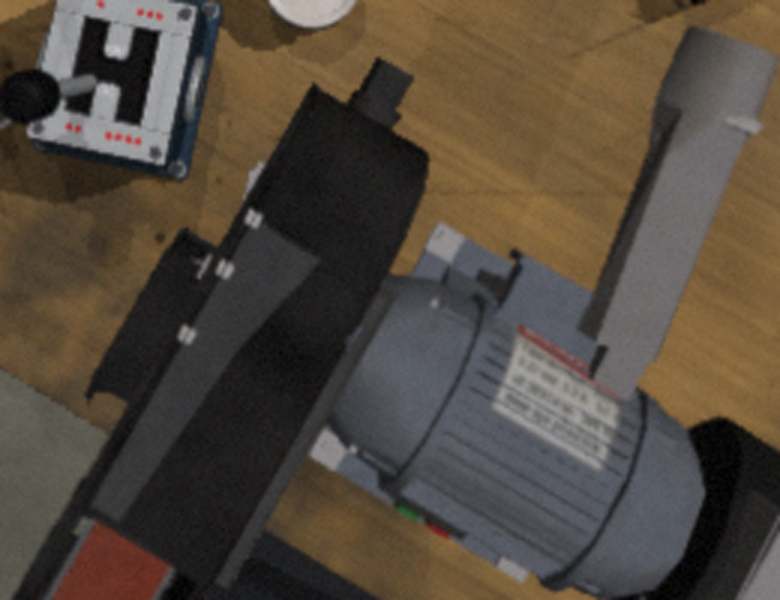

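View pics/scz2.png

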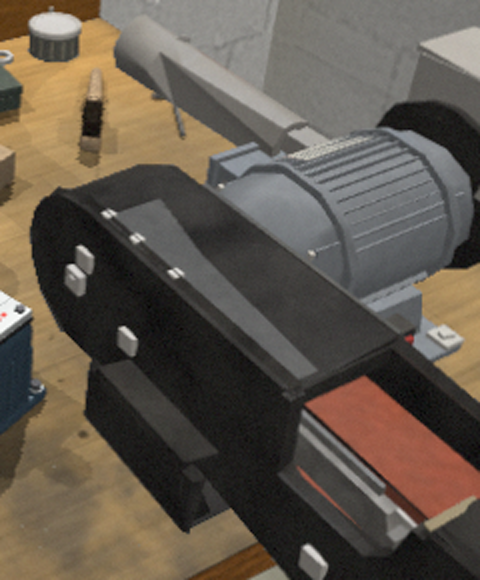

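View pics/topz3.png

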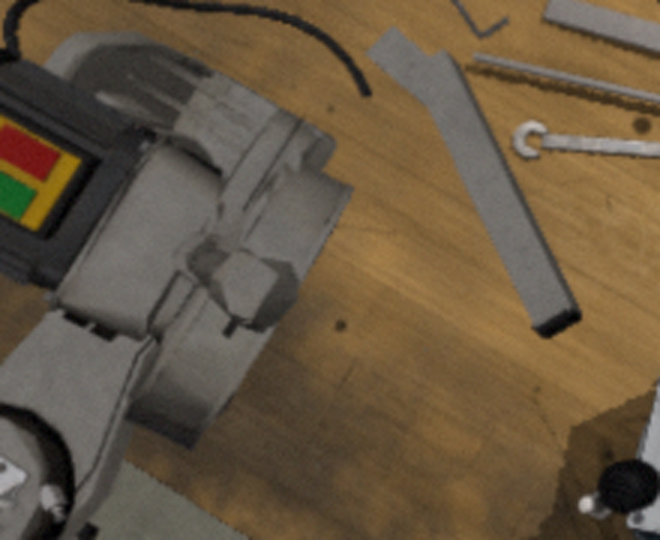

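```bash
python3 - <<'E'
from h import *
T=lambda u,v:(200+u/3,220+v/3)
S=lambda u,v:(320+u/2,130+v/2)
for a,b in [((109,214),(253,218)),((137,238),(225,268)),((176,272),(187,333)),((302,395),(85,525)),((180,165),(425,160)),((62,190),(313,88))]:
    print(a,tri(S(*a),T(*b)))
print(tri((193,345),(190,197)),tri((193,328),(190,194)))
for z in(.15,.2,.25,.3):
    print(z,onz("top",T(313,88),z),onz("top",T(120,430),z), onz("top",T(425,160),z))
# tool pose needed
s=bot.read_state();R=cv2.Rodrigues(np.array(s["orientation"]))[0];print(R)
E
```

```text
(109, 214) (array([0.4945, 0.0282, 0.1587]), np.float64(0.0007654152303194491))
(137, 238) (array([0.4645, 0.0451, 0.1589]), np.float64(0.0005867333669020239))
(176, 272) (array([0.4259, 0.0678, 0.1594]), np.float64(0.00012818386611192198))
(302, 395) (array([0.3157, 0.13  , 0.1541]), np.float64(0.007787018777962172))
(180, 165) (array([ 0.5058, -0.0868,  0.1371]), np.float64(0.0476253350297006))
(62, 190) (array([ 0.5645, -0.0132,  0.1321]), np.float64(0.019208672879100608))
(array([0.6926, 0.2434, 0.0064]), np.float64(0.0009418248611360465)) (array([0.6947, 0.2361, 0.0364]), np.float64(0.0012872205075383132))
0.15 [ 0.5729 -0.009   0.15  ] [0.3665 0.1089 0.15  ] [ 0.5287 -0.0775  0.15  ]
0.2 [ 0.5717 -0.008   0.2   ] [0.3781 0.1026 0.2   ] [ 0.5302 -0.0723  0.2   ]
0.25 [ 0.5706 -0.007   0.25  ] [0.3896 0.0964 0.25  ] [ 0.5318 -0.0672  0.25  ]
0.3 [ 0.5694 -0.0061  0.3   ] [0.4011 0.0901 0.3   ] [ 0.5334 -0.062   0.3   ]
[[ 0.92    0.392  -0.0007]
 [ 0.392  -0.92    0.0014]
 [-0.0001 -0.0016 -1.    ]]
```

Emit:
play_rows([
  [0,0,0,0,0,-0.1,-1],
  [0,0,0,0,0,-0.2,-1],
  [0,0,-0.06,0,0,-0.35,-1],
  [0,0,-0.12,0,0,-0.5,-1],
  [0,0,-0.2,0,0,-0.65,-1],
  [0,0,-0.28,0,0,-0.8,-1],
  [0,0,-0.36,0,0,-0.9,-1],
  [0,0,-0.44,0,0,-0.97,-1],
  [0,0,-0.52,0,0,-1,-1],
  [0,0,-0.58,0,0,-1,-1],
  [0,0,-0.615,0,0,-1,-1],
  [0,0,-0.615,0,0,-1,-1],
])

```text
time_s: 1.3
tool_pos: [0.2546, -0.5979, 0.4552]
orientation: [-2.433, -1.986, -0.0]
contact_force: [0.6, 0.0, 0.4]
finger_gap: 0.0006
```

Emit:
play_rows([
  [0,0,0,0.05,0.05,0,-1],
  [0,0,0,0.15,0.13,0,-1],
  [0,0,0,0.3,0.25,0,-1],
  [0,0,0,0.45,0.37,0,-1],
  [0,0,0,0.6,0.5,0,-1],
  [0,0,0,0.75,0.62,0,-1],
  [0,0,0,0.88,0.72,0,-1],
  [0,0,0,1,0.8,0,-1],
])

```text
time_s: 2.1
tool_pos: [0.454, -0.4313, 0.4555]
orientation: [-2.433, -1.987, -0.001]
contact_force: [-0.2, -0.0, -0.4]
finger_gap: 0.0003
```

Emit:
play_rows([
  [0,0,0,0.15,0,0,-1],
  [0,0,0,0.3,0,0,-1],
  [0,0,0,0.45,0,0,-1],
  [0,0,0,0.6,0,0,-1],
  [0,0,0,0.75,0,0,-1],
  [0,0,0,0.88,0,0,-1],
  [0,0,0,1,0,0,-1],
])

```text
time_s: 2.8
tool_pos: [0.4923, -0.2354, 0.4557]
orientation: [-2.433, -1.987, -0.001]
contact_force: [-0.0, -0.5, 0.4]
finger_gap: 0.0003
```

Emit:
play_rows([
  [0,0,0,0.15,0,0,-1],
  [0,0,0,0.3,0,0,-1],
  [0,0,0,0.45,0,0,-1],
  [0,0,0,0.6,0,0,-1],
  [0,0,0,0.75,0,0,-1],
  [0,0,0,0.88,0,0,-1],
  [0,0,0,1,0,0,-1],
])

```text
time_s: 3.5
tool_pos: [0.5318, -0.0395, 0.4557]
orientation: [-2.433, -1.987, -0.0]
contact_force: [0.3, -0.0, -0.2]
finger_gap: 0.0007
```

Emit:
play_rows([
  [0,0,0,0.15,-0.04,0,-1],
  [0,0,0,0.3,-0.08,0,-1],
  [0,0,0,0.45,-0.12,0,-1],
  [0,0,0,0.6,-0.15,0,-1],
  [0,0,0,0.75,-0.18,0,-1],
  [0,0,0,0.88,-0.2,0,-1],
  [0,0,0,1,-0.22,0,-1],
  [0,0,0,1,-0.22,0,-1],
])

```text
time_s: 4.3
tool_pos: [0.5273, 0.1675, 0.4556]
orientation: [-2.427, -1.992, -0.001]
contact_force: [-0.6, 0.4, 0.9]
finger_gap: 0.0005
```

```bash
cat >> h.py <<'E'
O=np.array([.587,.1249,0]);Y=-.2022
F=np.array([np.cos(Y),np.sin(Y),0]);L=np.array([-np.sin(Y),np.cos(Y),0])
def st():
    s=bot.read_state();d=s["tool_pos"]-O
    R=cv2.Rodrigues(np.array(s["orientation"]))[0]
    print("t",s["time_s"],"F,L,z mm",np.array([d@F,d@L,d[2]])*1000,"ty",R[:,1],"tz",R[:,2],"force F,L,z",s["contact_force"]@F,s["contact_force"]@L,s["contact_force"][2],"q",s["q"])
E
python3 - <<'E'
from h import *
st()
for n in("scene","top"): cv2.imwrite(f"pics/{n}1.png",bot.grab_frame(n))
E
```

```text
t 4.3 F,L,z mm [-66.9948  29.7346 455.5917] ty [ 0.9808 -0.1949 -0.0013] tz [-0.0008  0.0022 -1.    ] force F,L,z -0.6591242854452793 0.2957765192134236 0.9235045045584623 q [ 0.0964  0.2797 -0.6192  1.4855  0.1602  1.4278 -0.7233]
```

View pics/scene1.png

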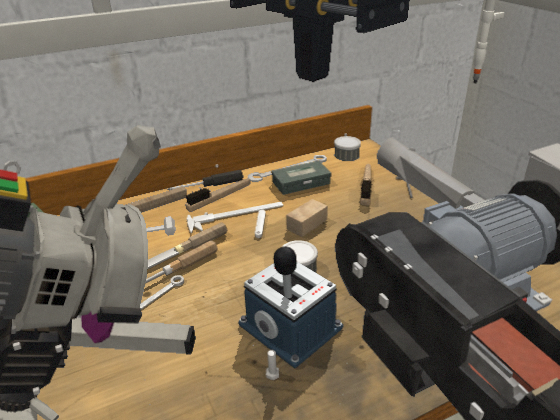

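View pics/top1.png

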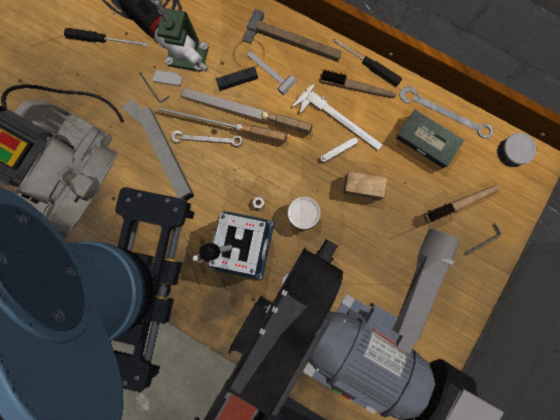

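Emit:
play_rows([
  [0,0,0,0.03,-0.03,0.1,-1],
  [0,0,0,0.03,-0.065,0.25,-1],
  [0,0,0,0.03,-0.065,0.4,-1],
  [0,0,0,0.03,-0.065,0.55,-1],
  [0,0,0,0.03,-0.065,0.7,-1],
  [0,0,0,0.03,-0.065,0.85,-1],
  [0,0,0,0.03,-0.065,1,-1],
])

```text
time_s: 5.1
tool_pos: [0.5175, 0.1693, 0.2546]
orientation: [2.436, 1.982, -0.0]
contact_force: [0.7, 0.2, -0.1]
finger_gap: 0.0003
```

Emit:
play_rows([
  [0,0,0,0,0,0.1,-1],
  [0,0,0,0,0,0.2,-1],
  [0,0,0,0,0,0.3,-1],
  [0,0,0,0,0,0.4,-1],
  [0,0,0,0,0,0.4,-1],
  [0,0,0,0,0,0.4,-1],
])

```text
time_s: 5.7
tool_pos: [0.5176, 0.1702, 0.1761]
orientation: [2.435, 1.984, -0.001]
contact_force: [-0.5, 0.5, -0.0]
finger_gap: 0.0007
```

```bash
python3 - <<'E'
from h import *
st()
for n in("scene","top"): cv2.imwrite(f"pics/{n}2.png",bot.grab_frame(n))
E
```

```text
t 5.7 F,L,z mm [-77.1231  30.388  176.0508] ty [ 0.9794 -0.2021 -0.0001] tz [-0.0002 -0.0005 -1.    ] force F,L,z -0.5836047379895123 0.43806768655545086 -0.004385812708044945 q [ 0.0171  0.5231 -0.5436  1.8603  0.3502  0.8544 -0.9042]
```

View pics/scene2.png

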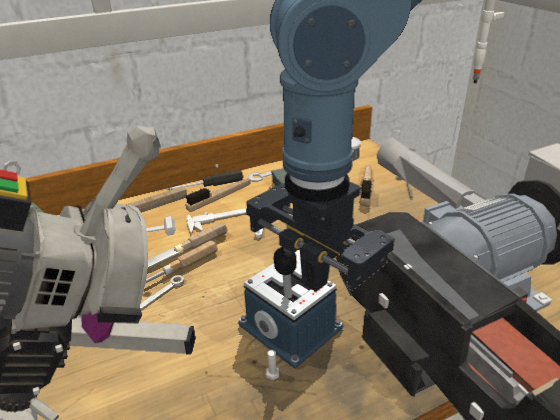

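View pics/top2.png

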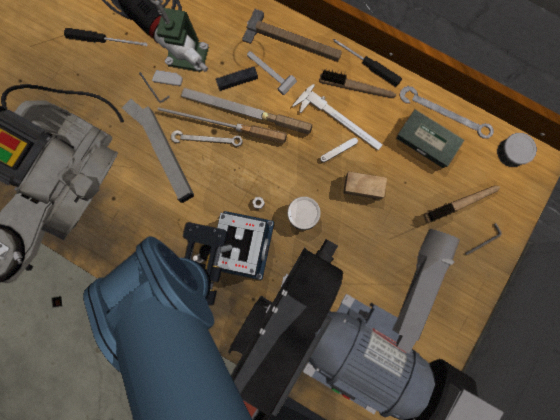

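Emit:
play_rows([
  [0,0,0,0.025,0.02,0,-1],
  [0,0,0,0.025,0.05,0,-1],
  [0,0,0,0.025,0.07,0,-1],
  [0,0,0,0.025,0.09,0,-1],
  [0,0,0,0.025,0.11,0,-1],
  [0,0,0,0.025,0.13,0,-1],
  [0,0,0,0.025,0.15,0,-1],
  [0,0,0,0.025,0.165,0,-1],
  [0,0,0,0.025,0.18,0,-1],
  [0,0,0,0.025,0.19,0,-1],
  [0,0,0,0.025,0.2,0,-1],
  [0,0,0,0.025,0.2,0,-1],
])

```text
time_s: 7.0
tool_pos: [0.5579, 0.1677, 0.1757]
orientation: [2.434, 1.986, 0.0]
contact_force: [-0.7, 0.2, 1.9]
finger_gap: 0.0006
```

```bash
cat >> h.py <<'E'
def zoom(k):
    g=bot.grab_frame("scene");cv2.imwrite(f"pics/s{k}.png",cv2.resize(g[225:365,225:365],None,fx=4,fy=4,interpolation=cv2.INTER_CUBIC))
    return g
E
python3 - <<'E'
from h import *
st();zoom(3)
# expected knob pixel for f,a
for f,a in((-.04,-.235),(0,-.235),(.04,-.235)):
    P=O+np.array([0,0,.02])+.16*(np.cos(a)*np.sin(f)*F-np.sin(a)*L+np.cos(a)*np.cos(f)*np.array([0,0,1]))
    print(f,(proj("scene",P)-225)*4)
E
```

```text
t 7.0 F,L,z mm [-37.1457  36.1074 175.6736] ty [ 0.9796 -0.2008  0.0003] tz [ 0.0003 -0.     -1.    ] force F,L,z -0.7409926488030647 0.01428102846229029 1.8584015816856543 q [ 0.0199  0.5789 -0.529   1.7637  0.3614  0.8967 -0.8689]
-0.04 [[193.7483 118.3198]]
0 [[181.3788 110.4922]]
0.04 [[169.1627 103.3059]]
```

View pics/s3.png

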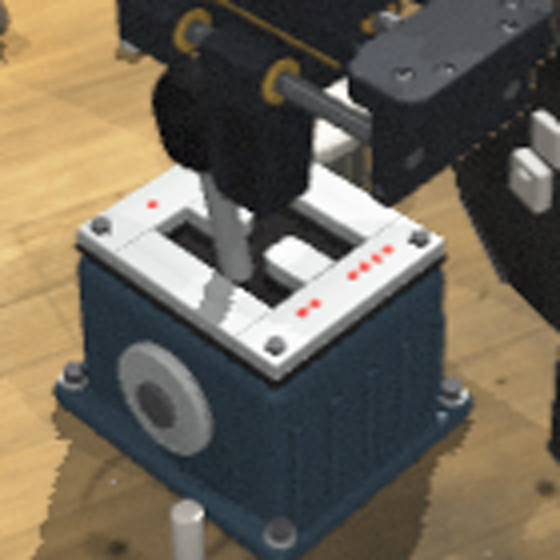

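Emit:
play_rows([
  [0,0,0,0,0.008,0,-1],
  [0,0,0,0,0.016,0,-1],
  [0,0,0,0,0.016,0,-1],
])

```text
time_s: 7.35
tool_pos: [0.5609, 0.1672, 0.1757]
orientation: [2.434, 1.986, 0.0]
contact_force: [-1.6, 0.1, 1.8]
finger_gap: 0.0006
```

```bash
python3 - <<'E'
from h import *
st();zoom(4)
E
```

```text
t 7.35 F,L,z mm [-34.0801  36.1697 175.718 ] ty [ 0.9797 -0.2007  0.0001] tz [ 0.0001  0.     -1.    ] force F,L,z -1.571921853912081 -0.1767364357050822 1.7742364385241722 q [ 0.0207  0.583  -0.528   1.7564  0.3619  0.9001 -0.8655]
```

View pics/s4.png

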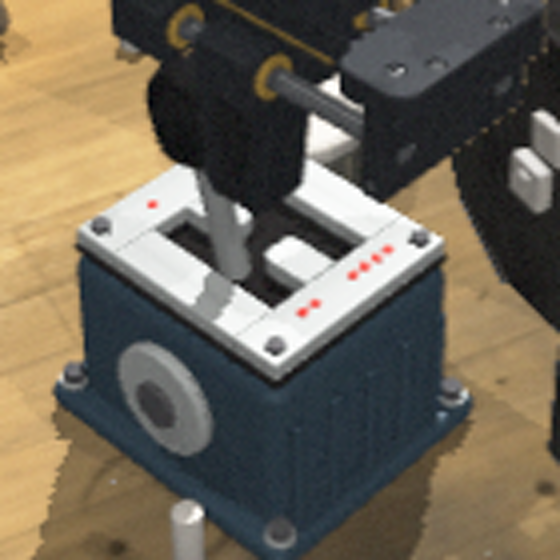

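Emit:
play_rows([
  [0,0,0,0,-0.05,0,-1],
  [0,0,0,0,-0.12,0,-1],
  [0,0,0,0.0,-0.2,0,-1],
  [0,0,0,0.0,-0.25,0,-1],
])

```text
time_s: 7.8
tool_pos: [0.5104, 0.1774, 0.1756]
orientation: [2.433, 1.987, -0.0]
contact_force: [-0.3, 0.4, -0.4]
finger_gap: 0.0002
```

```bash
python3 - <<'E'
from h import *
st();zoom(5)
E
```

```text
t 7.8 F,L,z mm [-85.6155  36.0406 175.6255] ty [ 0.9798 -0.1999 -0.    ] tz [-0.0001 -0.0003 -1.    ] force F,L,z -0.3494059475501976 0.32131663451787007 -0.356814848267144 q [ 0.0043  0.5175 -0.5471  1.8719  0.3503  0.8486 -0.9208]
```

View pics/s5.png

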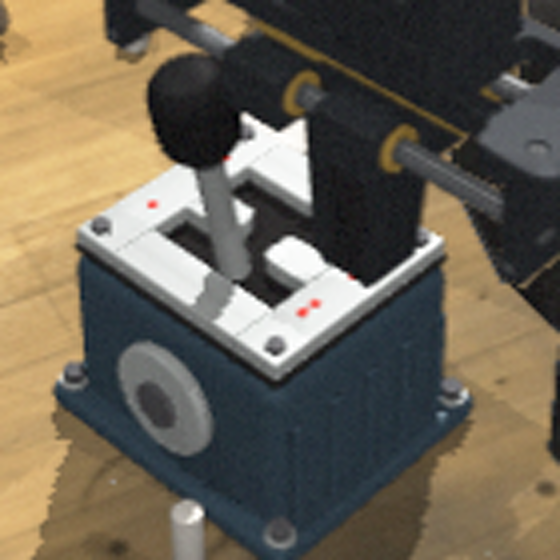

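Emit:
play_rows([
  [0,0,0,0.08,0,0,-1],
  [0,0,0,0.16,0,0,-1],
  [0,0,0,0.2,0.05,0.01,-1],
  [0,0,0,0.2,0.15,0.02,-1],
  [0,0,0,0.2,0.25,0.03,-1],
  [0,0,0,0.2,0.34,0.038,-1],
  [0,0,0,0.2,0.4,0.038,-1],
  [0,0,0,0.2,0.43,0.038,-1],
  [0,0,0,0.2,0.43,0.038,-1],
  [0,0,0,0.2,0.43,0.038,-1],
])

```text
time_s: 8.85
tool_pos: [0.6034, 0.1999, 0.1681]
orientation: [-2.433, -1.987, 0.0]
contact_force: [0.5, -0.4, -0.1]
finger_gap: 0.0006
```

```bash
python3 - <<'E'
from h import *
st();zoom(6)
E
```

```text
t 8.85 F,L,z mm [  1.0123  76.7803 168.1172] ty [ 0.9798 -0.1998 -0.0005] tz [-0.0004  0.0003 -1.    ] force F,L,z 0.5509876830372422 -0.24907866379047383 -0.14927562561209012 q [-0.0394  0.6685 -0.5118  1.6231  0.3814  0.9514 -0.8846]
```

View pics/s6.png

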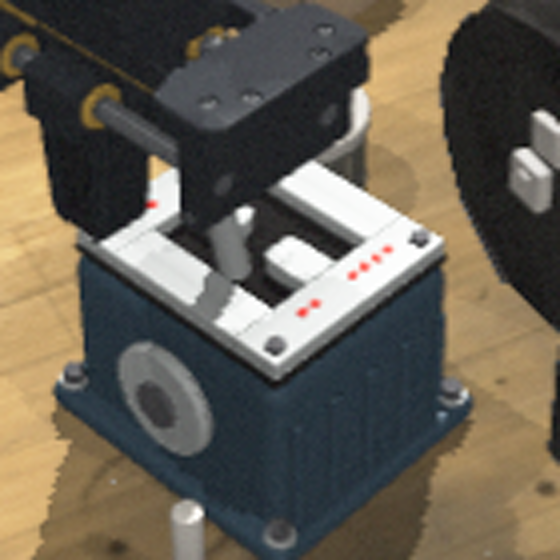

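Emit:
play_rows([
  [0,0,0,-0.03,0,0,-1],
  [0,0,0,-0.05,0,0,-1],
  [0,0,0,-0.07,0,0,-1],
  [0,0,0,-0.09,0,0,-1],
  [0,0,0,-0.11,0,0,-1],
  [0,0,0,-0.13,0,0,-1],
  [0,0,0,-0.15,0,0,-1],
])

```text
time_s: 9.6
tool_pos: [0.598, 0.1702, 0.1684]
orientation: [-2.433, -1.987, -0.001]
contact_force: [-1.0, 3.6, 3.1]
finger_gap: 0.0001
```

```bash
python3 - <<'E'
from h import *
st();zoom(7)
E
```

```text
t 9.6 F,L,z mm [  1.6565  46.5325 168.4362] ty [ 0.9798 -0.2001  0.0003] tz [ 0.0005  0.0008 -1.    ] force F,L,z -1.7509108866974459 3.336767828921265 3.08322127976497 q [ 0.0107  0.6464 -0.5145  1.6628  0.3774  0.932  -0.8464]
```

View pics/s7.png

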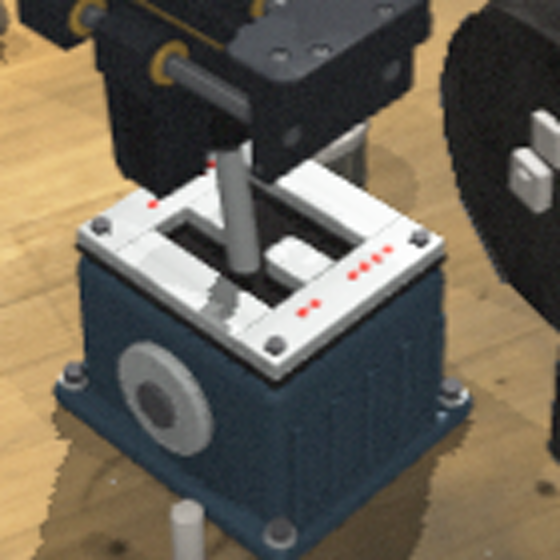

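Emit:
play_rows([
  [0,0,0,-0.03,0,0,-1],
  [0,0,0,-0.055,0,0,-1],
  [0,0,0,-0.08,0,0,-1],
  [0,0,0,-0.105,0,0,-1],
  [0,0,0,-0.13,0,0,-1],
  [0,0,0,-0.155,0,0,-1],
  [0,0,0,-0.18,0,0,-1],
  [0,0,0,-0.2,0,0,-1],
  [0,0,0,-0.22,0,0,-1],
  [0,0,0,-0.235,0,0,-1],
  [0,0,0,-0.235,0,0,-1],
])

```text
time_s: 10.75
tool_pos: [0.5883, 0.1229, 0.1678]
orientation: [2.435, 1.985, -0.001]
contact_force: [0.1, 2.2, 0.5]
finger_gap: 0.0
```

```bash
python3 - <<'E'
from h import *
st();zoom(8)
E
```

```text
t 10.75 F,L,z mm [  1.6831  -1.6724 167.8018] ty [ 0.9795 -0.2012 -0.0005] tz [-0.0006 -0.0006 -1.    ] force F,L,z -0.39222833940490126 2.189089414606322 0.537146742083327 q [ 0.0901  0.6164 -0.5164  1.7186  0.3716  0.9062 -0.7824]
```

View pics/s8.png

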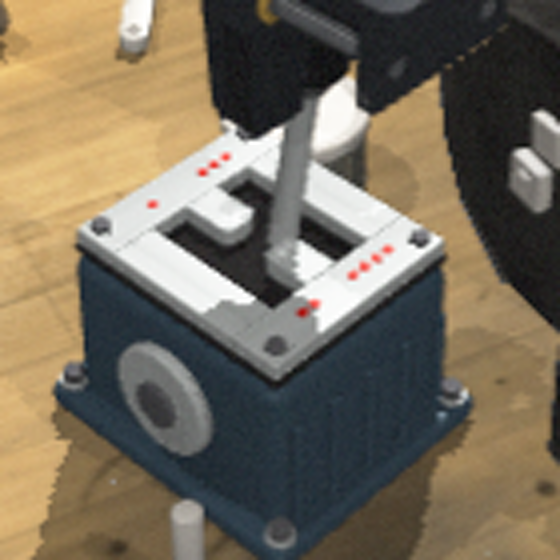

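Emit:
play_rows([
  [0,0,0,-0.01,0,0,-1],
  [0,0,0,-0.02,0,0,-1],
  [0,0,0,-0.03,0,0,-1],
  [0,0,0,-0.035,0,0,-1],
  [0,0,0,-0.035,0,0,-1],
])

```text
time_s: 11.3
tool_pos: [0.5869, 0.1167, 0.1679]
orientation: [-2.434, -1.986, 0.001]
contact_force: [-0.2, 2.7, -1.3]
finger_gap: 0.0001
```

```bash
python3 - <<'E'
from h import *
st();zoom(9)
E
```

```text
t 11.3 F,L,z mm [  1.5533  -8.0929 167.9071] ty [ 0.9796 -0.2008 -0.0005] tz [-0.0005 -0.0002 -1.    ] force F,L,z -0.7022868071797586 2.611448978378062 -1.2526673114606819 q [ 0.1016  0.6123 -0.5171  1.7259  0.3704  0.9026 -0.7724]
```

View pics/s9.png

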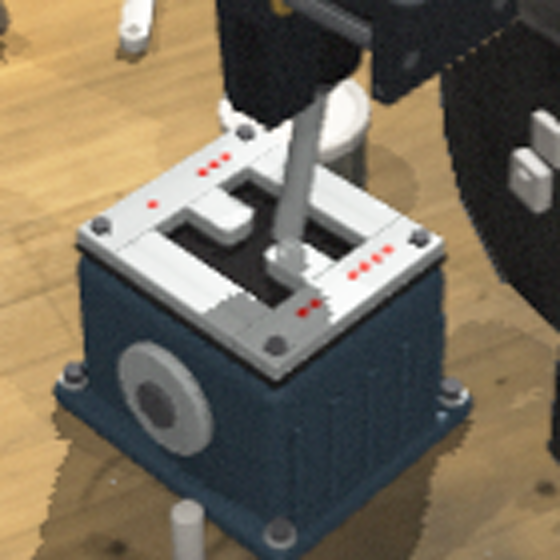

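Not yet at the stop; small steps more.

Emit:
play_rows([
  [0,0,0,-0.006,0,0,-1],
  [0,0,0,-0.012,0,0,-1],
  [0,0,0,-0.012,0,0,-1],
])

```text
time_s: 11.65
tool_pos: [0.5865, 0.1144, 0.168]
orientation: [-2.434, -1.986, 0.001]
contact_force: [-0.1, 2.0, -1.6]
finger_gap: 0.0004
```

```bash
python3 - <<'E'
from h import *
st()
E
```

```text
t 11.65 F,L,z mm [  1.5896 -10.4101 168.016 ] ty [ 0.9797 -0.2007 -0.0003] tz [-0.0004 -0.0001 -1.    ] force F,L,z -0.5504386975996722 1.9677076093681416 -1.5548647770359456 q [ 0.1057  0.6108 -0.5173  1.7282  0.3701  0.9015 -0.7689]
```

Emit:
play_rows([
  [0,0,0,-0.005,0,0,-1],
  [0,0,0,-0.01,0,0,-1],
  [0,0,0,-0.01,0,0,-1],
])

```text
time_s: 11.95
tool_pos: [0.5861, 0.1125, 0.1681]
orientation: [-2.434, -1.986, 0.0]
contact_force: [-0.1, 2.5, -2.3]
finger_gap: 0.0003
```

```bash
python3 - <<'E'
from h import *
st()
E
```

```text
t 11.95 F,L,z mm [  1.6411 -12.2725 168.0719] ty [ 0.9797 -0.2007 -0.0002] tz [-0.0002  0.0001 -1.    ] force F,L,z -0.6048041656707581 2.475502792052673 -2.258264254230355 q [ 0.1091  0.6096 -0.5175  1.7302  0.3697  0.9004 -0.766 ]
```

Emit:
play_rows([
  [0,0,0,-0.005,0,0,-1],
  [0,0,0,-0.01,0,0,-1],
  [0,0,0,-0.01,0,0,-1],
])

```text
time_s: 12.25
tool_pos: [0.5858, 0.1114, 0.1681]
orientation: [-2.433, -1.986, -0.002]
contact_force: [-0.5, 4.8, -4.9]
finger_gap: 0.0001
```

```bash
python3 - <<'E'
from h import *
st();zoom(10)
E
```

```text
t 12.25 F,L,z mm [  1.566  -13.4692 168.0685] ty [ 0.9798 -0.2001  0.    ] tz [ 0.0003  0.0013 -1.    ] force F,L,z -1.47639752456873 4.630170498786926 -4.908265151552182 q [ 0.1122  0.6086 -0.5183  1.7322  0.369   0.8986 -0.763 ]
```

View pics/s10.png

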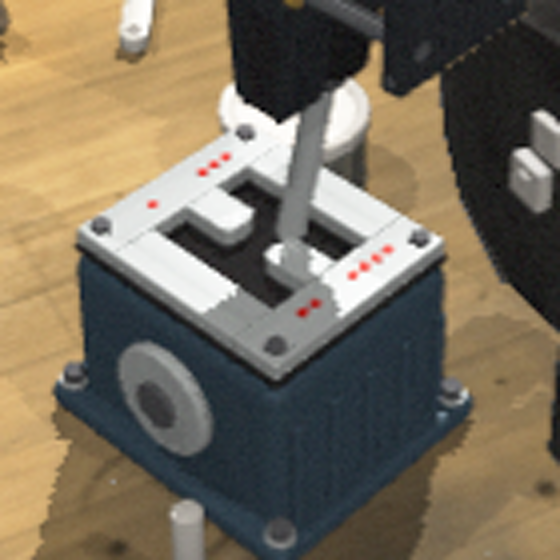

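Emit:
play_rows([
  [0,0,0,0.04,0,0,-1],
  [0,0,0,0.08,0,0,-1],
  [0,0,0,0.08,-0.1,0,-1],
  [0,0,0,0.08,-0.2,0,-1],
  [0,0,0,0.08,-0.3,0,-1],
  [0,0,0,0.08,-0.32,0,-1],
  [0,0,0,0.0,-0.32,0,-1],
  [0,0,0,-0.07,-0.32,0,-1],
  [0,0,0,-0.125,-0.32,0,-1],
  [0,0,0,-0.125,-0.32,0,-1],
  [0,0,0,-0.125,-0.32,0,-1],
])

```text
time_s: 13.4
tool_pos: [0.5185, 0.0984, 0.1681]
orientation: [-2.436, -1.984, -0.0]
contact_force: [0.3, 0.6, -0.1]
finger_gap: 0.0002
```

```bash
python3 - <<'E'
from h import *
st();zoom(11);cv2.imwrite("pics/top11.png",bot.grab_frame("top"))
E
```

```text
t 13.4 F,L,z mm [-61.776  -39.7202 168.1353] ty [ 0.9794 -0.202   0.0002] tz [ 0.0002  0.0002 -1.    ] force F,L,z 0.2061076761956993 0.6875151865878569 -0.10459486654775685 q [ 0.1496  0.5082 -0.5403  1.909   0.3499  0.8179 -0.781 ]
```

View pics/s11.png

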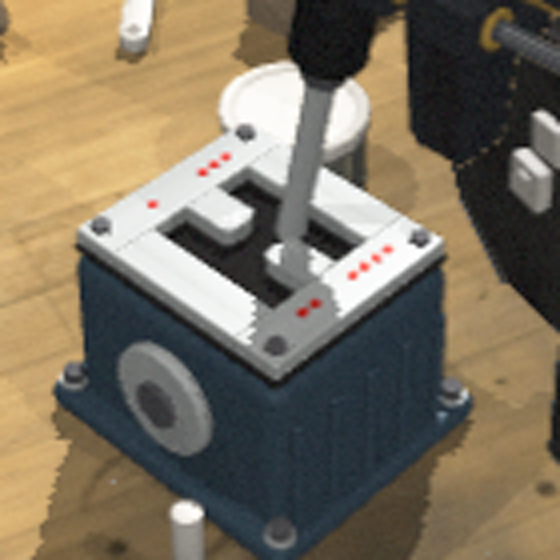

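View pics/top11.png

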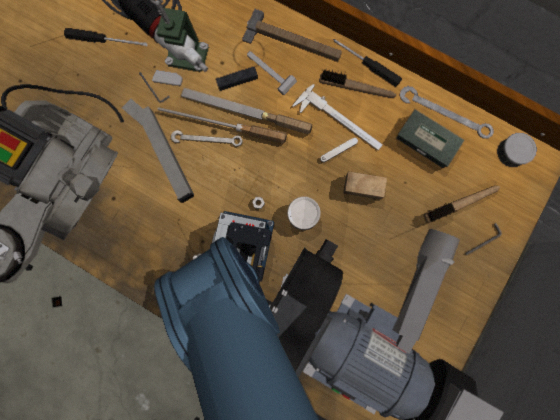

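Emit:
play_rows([
  [0,0,0,0,0.05,0,-1],
  [0,0,0,0,0.1,0,-1],
  [0,0,0,0,0.13,0,-1],
  [0,0,0,0,0.155,0,-1],
  [0,0,0,0,0.18,0,-1],
  [0,0,0,0,0.205,0,-1],
  [0,0,0,0,0.23,0,-1],
  [0,0,0,0,0.25,0,-1],
])

```text
time_s: 14.3
tool_pos: [0.5673, 0.089, 0.168]
orientation: [-2.434, -1.986, 0.0]
contact_force: [-2.1, 0.7, 1.8]
finger_gap: 0.0006
```

```bash
python3 - <<'E'
from h import *
st();zoom(12)
E
```

```text
t 14.3 F,L,z mm [-12.0741 -39.133  168.0242] ty [ 0.9797 -0.2005 -0.0004] tz [-0.0004  0.0001 -1.    ] force F,L,z -2.217086875894758 0.30084890408028975 1.8121350477427545 q [ 0.154   0.576  -0.5221  1.7901  0.3623  0.8723 -0.7365]
```

View pics/s12.png

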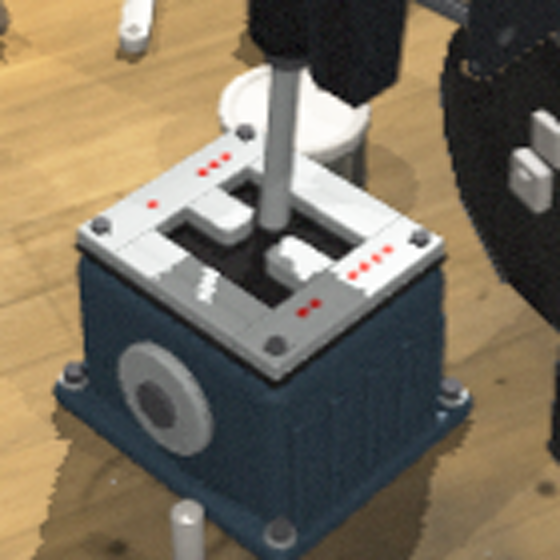

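Going forward into slot 3 with 2.2 N. Continue.

Emit:
play_rows([
  [0,0,0,0,0.025,0,-1],
  [0,0,0,0,0.045,0,-1],
  [0,0,0,0,0.065,0,-1],
  [0,0,0,0,0.08,0,-1],
  [0,0,0,0,0.09,0,-1],
  [0,0,0,0,0.1,0,-1],
  [0,0,0,0,0.1,0,-1],
])

```text
time_s: 15.05
tool_pos: [0.5869, 0.0847, 0.1681]
orientation: [2.434, 1.986, 0.0]
contact_force: [-2.4, 0.9, -1.3]
finger_gap: 0.0001
```

```bash
python3 - <<'E'
from h import *
st();zoom(13)
E
```

```text
t 15.05 F,L,z mm [  8.0017 -39.378  168.0617] ty [ 0.9796 -0.2008  0.0001] tz [ 0.0001 -0.0001 -1.    ] force F,L,z -2.4992888701830793 0.3597077717226242 -1.3053025320172227 q [ 0.155   0.603  -0.5152  1.7409  0.3666  0.8946 -0.7193]
```

View pics/s13.png

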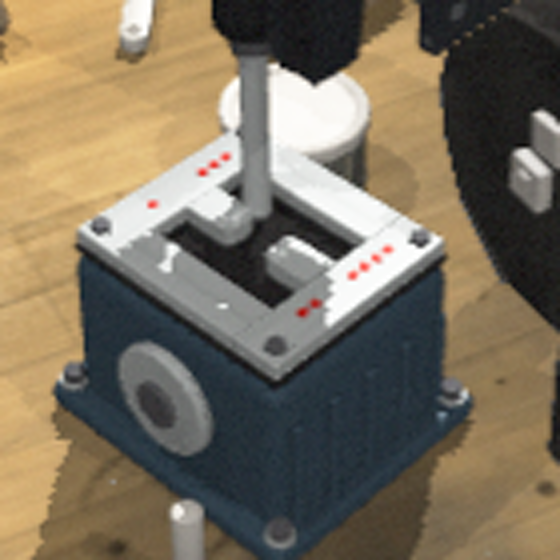

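Emit:
play_rows([
  [0,0,0,0,0.006,0,-1],
  [0,0,0,0,0.012,0,-1],
  [0,0,0,0,0.012,0,-1],
])

```text
time_s: 15.4
tool_pos: [0.5891, 0.0844, 0.168]
orientation: [2.434, 1.986, -0.0]
contact_force: [-2.3, 0.3, -1.5]
finger_gap: 0.0005
```

Emit:
play_rows([
  [0,0,0,0,0.005,0,-1],
  [0,0,0,0,0.01,0,-1],
  [0,0,0,0,0.01,0,-1],
])

```text
time_s: 15.7
tool_pos: [0.5911, 0.084, 0.1681]
orientation: [2.434, 1.986, -0.0]
contact_force: [-2.6, 0.3, -1.6]
finger_gap: 0.0004
```

Emit:
play_rows([
  [0,0,0,0,0.005,0,-1],
  [0,0,0,0,0.01,0,-1],
  [0,0,0,0,0.01,0,-1],
])

```text
time_s: 16.0
tool_pos: [0.5931, 0.0836, 0.1681]
orientation: [2.434, 1.986, 0.0]
contact_force: [-1.9, 1.3, -1.2]
finger_gap: 0.0005
```

```bash
python3 - <<'E'
from h import *
st();zoom(14)
E
```

```text
t 16.0 F,L,z mm [ 14.2683 -39.2568 168.09  ] ty [ 0.9797 -0.2007  0.0001] tz [ 0. -0. -1.] force F,L,z -2.168127844380644 0.8981555814032769 -1.1531380595945855 q [ 0.1551  0.6118 -0.5133  1.7249  0.3677  0.902  -0.7138]
```

Emit:
play_rows([
  [0,0,0,0,0.005,0,-1],
  [0,0,0,0,0.01,0,-1],
  [0,0,0,0,0.01,0,-1],
])

```text
time_s: 16.35
tool_pos: [0.5944, 0.0833, 0.1678]
orientation: [-2.433, -1.986, 0.002]
contact_force: [-5.6, 1.0, -1.6]
finger_gap: 0.0004
```

```bash
python3 - <<'E'
from h import *
st();zoom(15)
E
```

```text
t 16.35 F,L,z mm [ 15.5905 -39.2182 167.8461] ty [ 0.9797 -0.2004 -0.0013] tz [-0.0013 -0.     -1.    ] force F,L,z -5.733571897147488 -0.11472798530951378 -1.561642691673579 q [ 0.155   0.6146 -0.5129  1.7205  0.3677  0.905  -0.712 ]
```

View pics/s15.png

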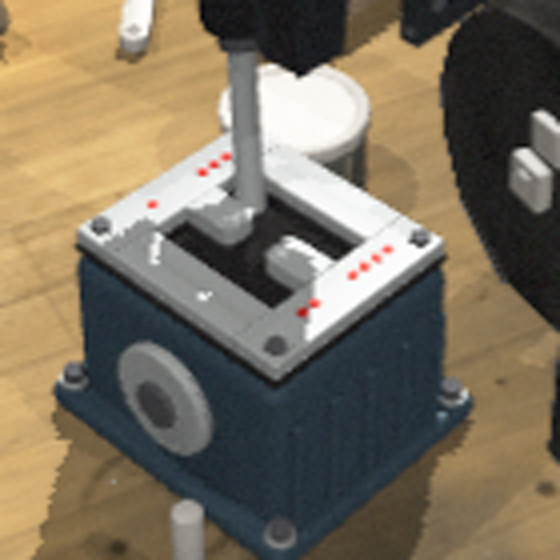

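Force is rising (5.7 N): at the end stop. One more small push to confirm.

Emit:
play_rows([
  [0,0,0,0,0.005,0,-1],
  [0,0,0,0,0.01,0,-1],
  [0,0,0,0,0.01,0,-1],
])

```text
time_s: 16.7
tool_pos: [0.5956, 0.0832, 0.1676]
orientation: [-2.432, -1.986, 0.004]
contact_force: [-6.7, 2.5, 0.7]
finger_gap: 0.0004
```

```bash
python3 - <<'E'
from h import *
st();zoom(16)
E
```

```text
t 16.7 F,L,z mm [ 16.7938 -39.1726 167.6134] ty [ 0.9798 -0.2    -0.0027] tz [-0.0028 -0.0001 -1.    ] force F,L,z -7.035962987384022 1.138783222321348 0.718432745926612 q [ 0.1548  0.6173 -0.5126  1.7163  0.3676  0.908  -0.7103]
```

Emit:
play_rows([
  [0,0,0,0,0.005,0,-1],
  [0,0,0,0,0.01,0,-1],
  [0,0,0,0,0.015,0,-1],
  [0,0,0,0,0.02,0,-1],
  [0,0,0,0,0.02,0,-1],
])

```text
time_s: 17.25
tool_pos: [0.5978, 0.0827, 0.1671]
orientation: [-2.43, -1.985, 0.008]
contact_force: [-10.9, 1.6, 0.0]
finger_gap: 0.0006
```

```bash
python3 - <<'E'
from h import *
st();zoom(17)
E
```

```text
t 17.25 F,L,z mm [ 19.0904 -39.1172 167.1351] ty [ 0.9799 -0.1995 -0.0061] tz [-0.0063 -0.0003 -1.    ] force F,L,z -11.0010909071172 -0.6400451723192004 0.028967491980426474 q [ 0.1546  0.6229 -0.512   1.7077  0.3672  0.9145 -0.7068]
```

View pics/s17.png

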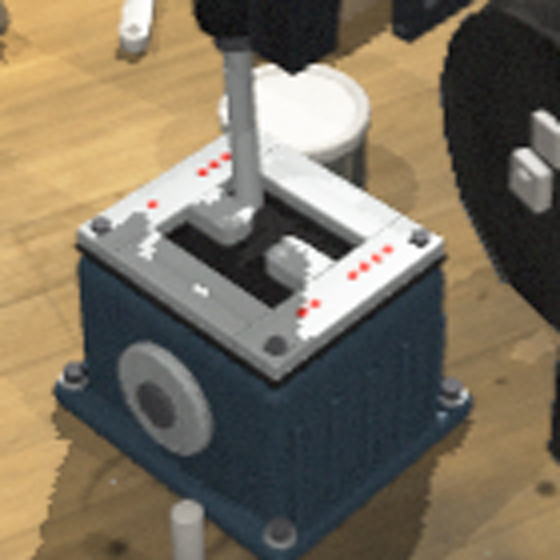

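Emit:
play_rows([
  [0,0,0,0,-0.05,0,-1],
  [0,0,0,0,-0.12,0,-1],
  [0,0,0,0,-0.2,0,-1],
  [0,0,0,0,-0.28,0,-1],
  [0,0,0,0,-0.35,0,-1],
  [0,0,0,0,-0.35,-0.1,-1],
  [0,0,0,0,-0.35,-0.25,-1],
  [0,0,0,0,-0.35,-0.4,-1],
  [0,0,0,0,-0.35,-0.55,-1],
  [0,0,0,0,-0.35,-0.75,-1],
  [0,0,0,0,-0.35,-0.95,-1],
  [0,0,0,0,-0.35,-0.95,-1],
])

```text
time_s: 18.5
tool_pos: [0.5361, 0.0971, 0.3647]
orientation: [2.429, 1.981, 0.019]
contact_force: [0.4, 0.6, 0.5]
finger_gap: 0.0002
```

```bash
python3 - <<'E'
from h import *
st();g=zoom(18)
cv2.imwrite("pics/scene18.png",g);cv2.imwrite("pics/top18.png",bot.grab_frame("top"))
for f,a in((.26,.235),(.3,.235),(.32,.235)):
    P=O+np.array([0,0,.02])+.16*(np.cos(a)*np.sin(f)*F-np.sin(a)*L+np.cos(a)*np.cos(f)*np.array([0,0,1]))
    print(f,(proj("scene",P)-225)*4,proj("top",P))
E
```

```text
t 18.5 F,L,z mm [-44.3267 -37.4769 364.7274] ty [ 0.9795 -0.2012  0.0131] tz [ 0.0137  0.0018 -0.9999] force F,L,z 0.27319067265951835 0.7109525155682546 0.5005420370627713 q [ 0.2304  0.3057 -0.6162  1.6678  0.1901  1.214  -0.6308]
0.26 [[248.8957  -8.6156]] [[255.5925 223.9792]]
0.3 [[237.9751 -10.9296]] [[256.3547 220.8733]]
0.32 [[232.6155 -11.8604]] [[256.7354 219.346 ]]
```

View pics/scene18.png

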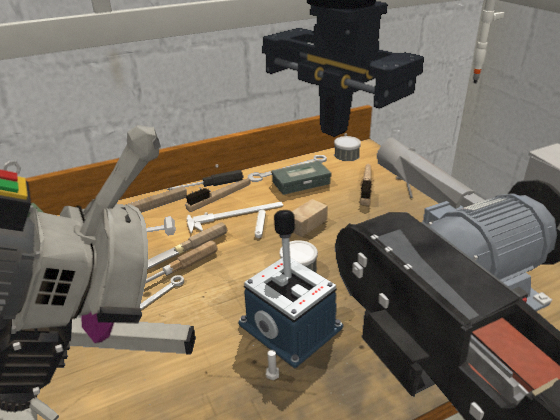

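View pics/top18.png

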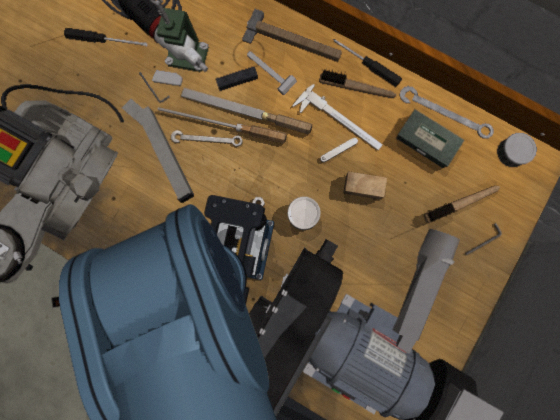

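Emit:
play_rows([
  [0,0,0,0.05,-0.03,-0.15,-1],
  [0,0,0,0.15,-0.06,-0.3,-1],
  [0,0,0,0.25,-0.1,-0.45,-1],
  [0,0,0,0.35,-0.1,-0.45,-1],
  [0,0,0,0.45,-0.1,-0.45,-1],
  [0,0,0,0.45,-0.1,-0.45,-1],
  [0,0,0,0.45,-0.1,-0.45,-1],
])

```text
time_s: 19.3
tool_pos: [0.5307, 0.1877, 0.4468]
orientation: [-2.434, -1.987, 0.003]
contact_force: [-0.0, -0.7, 0.1]
finger_gap: 0.0007
```

```bash
python3 - <<'E'
from h import *
st();g=bot.grab_frame("scene");t=bot.grab_frame("top")
cv2.imwrite("pics/f.png",np.hstack([cv2.resize(g[200:350,225:345],(480,600),interpolation=cv2.INTER_CUBIC)[:, :380],cv2.resize(t[190:300,180:280],None,fx=4.2,fy=5,interpolation=cv2.INTER_CUBIC)[:550].copy() if 0 else cv2.resize(t[190:310,185:265],(400,600),interpolation=cv2.INTER_CUBIC)]))
for n,i,(x0,x1,y0,y1) in(("scene",g,(268,302,200,245)),("top",t,(235,275,205,240))):
    m=np.zeros(i.shape[:2],np.uint8);m[y0:y1,x0:x1]=(i.max(2)<38)[y0:y1,x0:x1]
    k,lab,s,ce=cv2.connectedComponentsWithStats(m)
    for j in range(1,k):
        if s[j,4]>40: print(n,s[j],ce[j])
E
```

```text
t 19.3 F,L,z mm [-67.7996  50.2514 446.8017] ty [ 0.9798 -0.2002 -0.0013] tz [-0.0015 -0.001  -1.    ] force F,L,z 0.1352823107581643 -0.7279039571886005 0.10233164111266974 q [ 0.0824  0.3114 -0.6586  1.4751  0.1908  1.4218 -0.7831]
scene [275 212  19  23 368] [284.0217 223.625 ]
top [248 211  20  23 263] [257.2091 220.9582]
```

View pics/f.png

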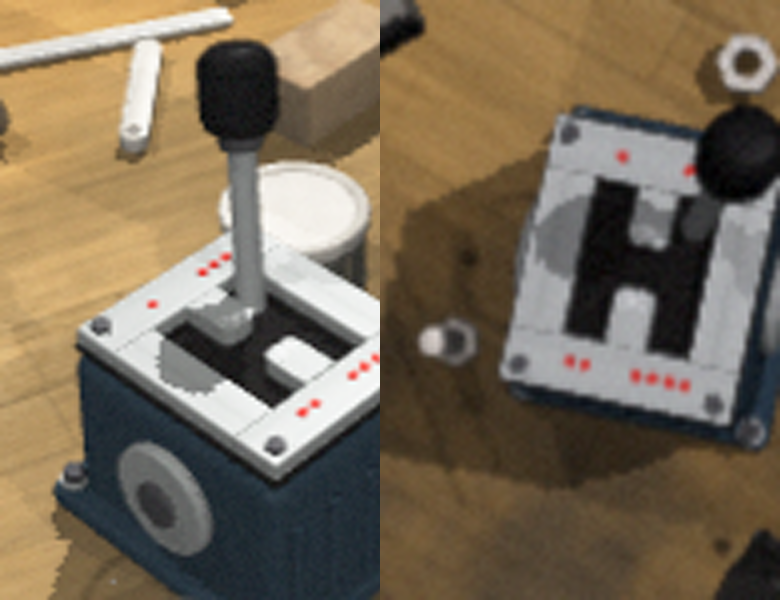

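```bash
python3 - <<'E'
from h import *
p,e=tri((284.02,223.6),(257.2,220.9));d=p-O;print(p,e,d@F,d@L,"f",np.arctan2(d@F,d[2]-.02))
p,e=tri((285.0,260.4),(209.6,251.6));d=p-O;print(p,e,d@F,d@L,"f start",np.arctan2(d@F,d[2]-.02))
a=cv2.imread("pics/top0.png")[170:270,190:330].astype(int);b=bot.grab_frame("top")[170:270,190:330].astype(int)
D=(abs(a-b).max(2)>60).astype(np.uint8)
k,l,s,c=cv2.connectedComponentsWithStats(D)
for j in range(1,k):
    if s[j,4]>8:print(s[j]+[190,170,0,0,0])
E
```

```text
[0.6254 0.0782 0.1652] 0.0012706818508762766 0.04696511130004682 -0.038010177995053136 f 0.31282326885858036
[0.5684 0.1635 0.1742] 0.0002797107888280545 -0.026004590622756462 0.03412138190557596 f start -0.16708680278228089
[251 211  15   8  75]
[248 218  18  13 160]
[203 243  20  18 169]
[224 245   8   6  35]
[200 253   4   7  17]
```

```bash
python3 - <<'E'
from bench import bot
print(bot.finish_job())
E
```

```text
the job is handed in; nothing more can be done
None
```

The gear selector is in third and the job is handed in, at about 19 s of the 48 s allowed. With the fingers shut the whole time, I pushed the knob from outside. It went from the near left slot into neutral, right through the neutral lane to its stop, then forward to the end stop of the three-dot slot.

- **Final stick position:** both cameras together put the knob 47 mm forward and 38 mm right of the gate centre. Fully home would be 46 mm and 37 mm. That reads as a forward tilt of about 0.31 rad against the 0.30 expected, which is within calibration error. The push force rose from 2.5 N to 11 N at the end stop.
- **Clearances:** the gripper finished about 0.45 m above the bench, touching nothing. The before and after top pictures show no change at the tin or nut. The only other changes were at the knob and stick, plus a small patch at the bolt where the knob used to hide it. The wood block was outside that comparison, but it looked unmoved in the later pictures.
- **Disagreement:** I first measured the knob about 3 mm less far left than the lane should put it. The contact points for the right and end stops also came a few millimetres later than I calculated. I therefore found both stops by the rise in force.

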